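Brake disc run-out check on a motorcycle wheel

ROBOT

A 7-joint arm with a two-finger parallel gripper is mounted at the origin on the work surface. World frame = base frame: x ahead of the robot, y to its left, z up, the work surface at z = 0. Lengths are in m, angles in rad, forces in N, time in s.
With the tool pointing down it reaches from about 0.4 to 0.85 m from the base axis. Payload 10.4 kg.
Tool frame: the origin (TCP) lies on the front face of the gripper's body, between the roots of the fingers; the fingertips stand 70 mm ahead of it and the grasp point (between the pads) lies 51 mm ahead of it; y points along the fingers, z is the direction in which the jaws open and shut, and the axes are right-handed (so a half turn about y gives the same grasp; the last joint's range is limited). The gripper opens to 87 mm and grips with 3 to 60 N. Pads are 19 mm wide; open, the fingers measure 117 mm over their backs; the gripper's body (75 mm by 190 mm) begins 51 mm behind the grasp point.
Start: joints at [1.312, 0.332, -0.065, 1.46, 0.022, 1.35, -0.088], TCP at [0.146, -0.608, 0.292] pointing down, gripper open.
Joint ranges: [-2.6, 2.6], [-0.5, 2.12], [-1.47, 1.34], [0.16, 2.42], [-1.27, 4.41], [0.06, 2.06], [-2.6, 2.6]. Speed limits (rad/s): [2.22, 2.22, 2.79, 2.79, 3.14, 3.14, 3.14].

INTERFACE

Orientations are given as a unit quaternion [x, y, z, w].
In Python, from bench import * gives the robot as it stands. The module is installed in compiled form; this text tells all that it offers.
- The arm moves only by the shell command python3 -m pendant 'ROWS' [FORCE]. ROWS is JSON, a list of rows, each an object with "dp": the shift along the world's x, y, z in mm, a list of three; "angular": the turn, a rotation vector about the world's x, y, z in degrees, a list of three; "jaw": the closure in counts, from 0 (fully open) to 255 (shut). A call has 1 to 12 rows; each row shifts and turns the commanded pose from where the row before left it; what a row does not reach is not made up. A row lasts 1/10 s, in which the tool goes at most 50 mm and 8.59 degrees, less where a joint would pass 70% of its speed; a pose out of reach is approached as far as the arm can. A call is refused whole if a number of a shift passes 50 or a number of a turn 8.59, either way. A call with a gripper value outside its range is refused whole. The fingers move at their own pace and stop on an object; FORCE is the grip in N (left out, the last holds). Time passes only in rows, so rows that do not move let the fingers close. It gives the time, the measured TCP pose, the force and the opening at its end, in the units of the state.
- read_state(): the state, without advancing time (a new reading comes with each control period).
- camera(name): name is "scene" or "top" or "wrist"; returns (picture, depth): 400x640x3 uint8, red, green, blue; 400x640 float32, m along the optical axis (not along the pixel's ray), 0 where there is no reading.
- get_calibration(name): a dict with "K" (3x3 intrinsics, pixels), "dist" ([k1, k2, p1, p2, k3] as OpenCV has them; the pictures are not rectified), "extrinsics" (4x4, takes a point from world to camera coordinates). Camera axes: x right, y up, looking along -z (the intrinsics and any distortion apply to the point x, -y, -z); pixel columns grow to the right and rows downward; lengths in m; the calibration is good to about 2 mm. A picture is of the moment at which its call begins: read the wrist's pose just before it. get_calibration takes no time and is no camera call; for the wrist camera it gives the pose at the moment of the call.
- close_job(): hands the job in, once; it reports no verdict.
The state is a dict: "time": time; "joint_positions": joint angles; "joint_vel": joint speeds; "joint_torque": joint torques, N m; "ee_pos": TCP position; "eef_rot": TCP orientation; "ft_force": force on the tool from outside, world axes, zero at the start; "torque": the same for the moment, N m; "width": finger opening in m.
Only numpy, scipy, OpenCV 4.12 (cv2) and the standard library are available. Lean on these libraries where they do the work, as an engineer would, in place of code of your own. Each camera call takes 0.05 s, during which the arm holds its last target.

TASK

Run the brake disc of the wheel on the stand past the dial gauge: by hand, at the spokes or the rim, get the wheel turning anticlockwise (seen from above) and keep it between 9 and 15 turns a minute for eight seconds without a break, nudging it again as it slows, but never let it go over 20 turns a minute. Then bring it to rest with the yellow mark on the rim at the tip of the red pointer, and let go. Handle the wheel gently, keep your fingers off the brake disc and the gauge, and leave the other things on the bench alone.

Things in the scene. Friction and masses are not known exactly. Their poses are not given: they have to be found in the camera images.
- wheel (a joint): Angle in rad of a blue cast 17-inch motorcycle wheel without tyre, lying flat on a vertical axle and turning freely without end: 0 with the yellow mark at the pointer, growing anticlockwise seen from above; turns add up (6.283, 12.566: at the pointer again). Nominal: 5.1 kg with disc, inertia 0.14 kg m2 (varies by 30 %), bearing drag 0.02 N m + 0.008 N m per rad/s. Starts at rest.
- axle (a point): Point on the wheel's axis, 160 mm above the bench, level with the rim's top. Fixed; x axis towards the dial gauge, y axis towards the red pointer. The rim is a ring 465 mm across outside, 394 mm inside, from 50 to 160 mm above the bench, its flat top flange from radius 197 to 232 mm. Hub radius 44 mm; a brass nut (radius 26 mm) reaches to 185 mm.
- spoke (a point): Point on top of one spoke, on its centre line, 143 mm from the axis, 134 mm above the bench; turns with the wheel. It lies 36 degrees anticlockwise of the yellow mark; the five straight radial spokes are alike, 72 degrees apart, 32 mm wide, with a white line on top, from 86 to 134 mm above the bench, between hub and rim. They can be pushed or braked sideways.
- window (a point): Middle of one of the five open windows between the spokes, the one at the yellow mark: 143 mm from the axis, 134 mm above the bench; turns with the wheel. A window is 140 mm wide there, open down to the stand; closed fingers can stand in it, free from the brake disc (radius 110 mm) to the valve stem (in this window only: 9 mm thick, under the mark, 110 mm high, inwards to radius 174 mm).
- pointer (a point): Point on the edge of the rim (232 mm from the axis, 160 mm above the bench) at which the tip of the fixed red pointer points. The pointer and its post stand outside the rim, 238 to 285 mm from the axis, up to 161 mm high.
- mark (a point): The yellow paint mark, a stripe 16 mm wide across the rim's top flange and down its edge; this point is its outer end on the edge, 232 mm from the axis, 160 mm above the bench. It turns with the wheel.
- brake_disc: Steel brake disc, 220 mm across, bolted on the wheel's hub and turning with it, on the axis; its upper face is 146 mm above the bench. Not to be touched.
- gauge: Dial gauge fixed to the stand: origin on the wheel's axis at bench height, x axis along its arm. The arm, 12 mm thick and 206 mm above the bench, runs radially over disc, spokes and rim from the dial (58 mm across, 88 to 112 mm from the axis, plunger on the disc) to a post 300 mm from the axis; top 235 mm. It bars the full circle: keep fingers 50 degrees clear of it either way. Not to be touched.
- stand: The grey stand with the wheel, disc and pointer that it carries, bolted to the bench. Origin on the wheel's axis at bench height, axes as axle. A plate 200 mm square with two flat outriggers to the gauge and the pointer, 16 mm high.
- drill: Blue and black cordless drill standing on its battery, 200 mm high, 190 mm long along its x. Bystander, origin under the battery's centre.
- spray_can: Metal spray can, 66 mm across, 190 mm high, upright. Bystander, origin under its centre.
- headlamp: Black round headlamp with a chromed ring lying on its back, glass up, 160 mm across, 98 mm high. Bystander, origin under its centre.
- tray: Black open parts tray, 160 x 110 x 45 mm. Bystander, origin under its centre.
- wrench: Steel wrench lying flat. Bystander.
- screwdriver: Screwdriver lying flat. Bystander.

How it is judged:
On the way, in this order (a step that is already met when the one before it is completed fails the run):
1. the wheel turns anticlockwise at 9 to 15 turns a minute (0.94 to 1.57 rad/s) for 8 s without a break (velocity of joint wheel between 0.94 and 1.57 rad/s), for 8 s.
2. the wheel is at rest with the yellow mark at the pointer (horizontal distance between mark and pointer below 0.023 m and velocity of joint wheel between -0.04 and 0.04 rad/s), for 0.3 s.
At the end, for the whole second after the job is handed in: The wheel is at rest (slower than 0.04 rad/s) with the yellow mark within 23 mm (0.1 rad) of the pointer (all of step 2); the robot touches nothing.
It fails at once if the wheel goes faster than 20 turns a minute (2.1 rad/s), either way (velocity of joint wheel above 2.1 rad/s or velocity of joint wheel below -2.1 rad/s).
It fails at once if the wheel or its stand is struck or pressed with more than 40 N (contact force between any of the arm, the fingers and stand above 40 N).
It fails at once if the brake disc is touched (more than 2 N) (contact force between any of the arm, the fingers and brake_disc above 2 N).
It fails at once if the gauge is touched (more than 2 N) (contact force between any of the arm, the fingers and gauge above 2 N).
It fails at once if another thing on the bench is moved by more than 30 mm (distance of any of drill, spray_can, headlamp, tray, wrench, screwdriver from where it was at the start of the episode above 0.03 m).
It also fails if it takes over 72 s, if anything falls off the work surface, if the arm or the gripper's body presses on something with over 40 N, if the wrist force passes 120 N, or if a joint passes its speed limit or range.

## Working session

There is one attempt and no reset: what is moved stays moved. The work goes in short steps, Python scripts to look and compute and a shell command to move; the robot and the scene stay as the last step left them, time stands still between calls to the robot, and variables do not carry over. Pictures are saved under pics/ and viewed, and the job is handed in when it is done.

I'll start by looking at the scene with the cameras and reading the state.

```bash
mkdir -p pics
python3 - <<'E'
from bench import *
import numpy as np, cv2
s=read_state()
for k,v in s.items(): print(k, np.round(v,4).tolist() if not isinstance(v,(int,float)) else v)
for n in ["scene","top","wrist"]:
    p,d=camera(n)
    cv2.imwrite(f"pics/{n}0.png",p[:,:,::-1])
    np.savez(f"pics/{n}0.npz",p=p,d=d)
    c=get_calibration(n)
    print(n,np.round(c["K"],2).tolist(),np.round(c["dist"],4).tolist());print(np.round(c["extrinsics"],4).tolist())
E
```

```text
time 0.0
joint_positions [1.3124, 0.3329, -0.0647, 1.4609, 0.0216, 1.3499, -0.0885]
joint_vel [0.0009, -0.0005, -0.0004, 0.0007, 0.0002, 0.0011, 0.0002]
joint_torque [-0.0004, -62.3252, 0.0243, -38.9897, -0.0613, 0.0398, 0.0001]
ee_pos [0.1459, -0.6074, 0.2915]
eef_rot [-0.0833, 0.7027, -0.7017, 0.0831]
ft_force [0.5754, -0.0594, 0.4131]
torque [-0.0291, -0.0038, 0.0631]
width 0.0869182391907145
scene [[438.15, 0.0, 319.43], [0.0, 438.15, 205.4], [0.0, 0.0, 1.0]] [-0.0634, 0.0, 0.0, 0.0, 0.0]
[[-0.6531, 0.7571, 0.0157, 0.3615], [-0.554, -0.4918, 0.6718, 0.2179], [0.5163, 0.4301, 0.7406, -1.8532], [0.0, 0.0, 0.0, 1.0]]
top [[467.21, 0.0, 315.92], [0.0, 467.21, 202.92], [0.0, 0.0, 1.0]] [-0.012, 0.0, 0.0, 0.0, 0.0]
[[0.0116, -0.9999, -0.0093, 0.0042], [0.9879, 0.01, 0.1546, -0.546], [-0.1545, -0.011, 0.9879, -1.5725], [0.0, 0.0, 0.0, 1.0]]
wrist [[332.67, 0.0, 316.61], [0.0, 332.67, 199.95], [0.0, 0.0, 1.0]] [-0.0662, 0.0, 0.0, 0.0, 0.0]
[[0.2332, -0.9724, -0.0013, -0.6244], [0.9291, 0.2232, -0.295, 0.0343], [0.2871, 0.0676, 0.9555, -0.3912], [0.0, 0.0, 0.0, 1.0]]
```

View pics/scene0.png

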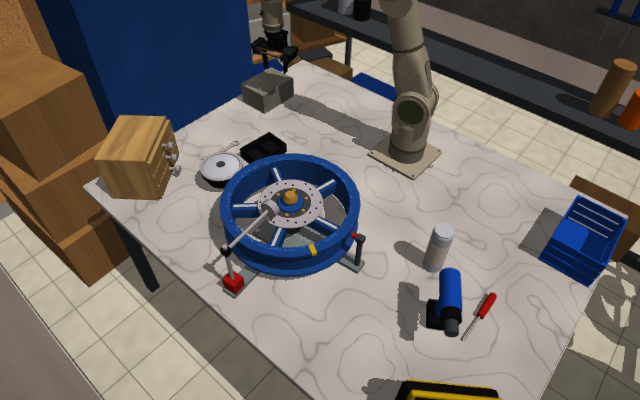

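View pics/top0.png

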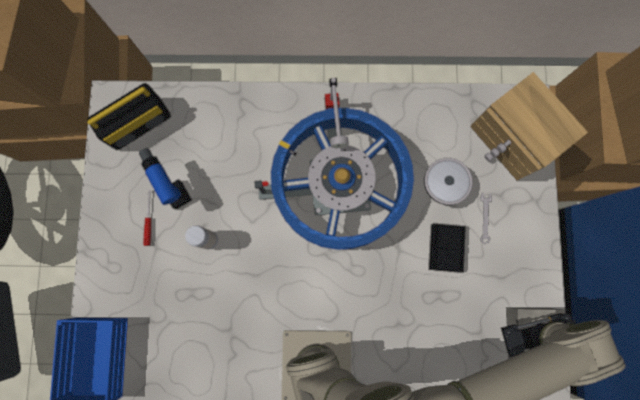

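View pics/wrist0.png

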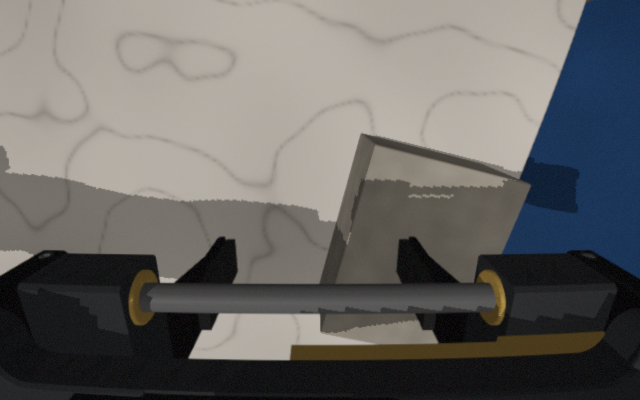

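The scene view shows the blue wheel with the gauge post at pixel (232,283), the pointer post at (357,245) and the yellow mark at (312,249). The top view has the wheel centre near (342,177), the gauge at the top (333,85), the pointer on the left (262,187) and the mark at (286,145). The robot is on the near side, below. Next I'll measure the geometry.

```bash
cat > h.py <<'E'
from bench import *
import numpy as np, cv2
def pix_rays(name, uv, cal=None):
    c=cal or get_calibration(name); K=np.array(c["K"]);D=np.array(c["dist"]);E=np.array(c["extrinsics"])
    u=cv2.undistortPoints(np.asarray(uv,float).reshape(-1,1,2),K,D).reshape(-1,2)
    d=np.c_[u[:,0],-u[:,1],-np.ones(len(u))]
    R=E[:3,:3];o=-R.T@E[:3,3]
    return o,d@R   # world dir, depth-normalised
def on_plane(name,uv,z,cal=None):
    o,d=pix_rays(name,uv,cal); t=(z-o[2])/d[:,2]; return o+d*t[:,None]
def cloud(name,depth,mask,cal=None):
    v,u=np.nonzero(mask&(depth>0)); o,d=pix_rays(name,np.c_[u,v],cal); return o+d*depth[v,u][:,None],np.c_[u,v]
def fitc(P):
    A=np.c_[2*P,np.ones(len(P))];b=(P**2).sum(1);s=np.linalg.lstsq(A,b,rcond=None)[0]
    return s[:2],np.sqrt(s[2]+s[0]**2+s[1]**2)
E
python3 - <<'E'
from h import *
for n in ["top","scene"]:
    z=np.load(f"pics/{n}0.npz");p,d=z["p"],z["d"]
    hsv=cv2.cvtColor(p,cv2.COLOR_RGB2HSV)
    blue=cv2.inRange(hsv,(100,110,40),(125,255,255))>0
    P,uv=cloud(n,d,blue)
    k=(P[:,2]>0.152)&(P[:,2]<0.172)&(P[:,0]>0.2)
    Q=P[k]; c,r=fitc(Q[:,:2])
    for _ in range(5):
        rr=np.linalg.norm(Q[:,:2]-c,axis=1); kk=(rr>0.195)&(rr<0.236); c,r=fitc(Q[kk][:,:2])
    print(n,"c",c,"r",r,"n",kk.sum(),"zmed",np.median(Q[kk][:,2]))
    yel=cv2.inRange(hsv,(20,130,110),(35,255,255))>0
    Y=on_plane(n,np.argwhere(yel)[:,::-1],0.16); rr=np.linalg.norm(Y[:,:2]-c,axis=1); Y=Y[(rr>0.19)&(rr<0.24)]
    print(" yellow n",len(Y),Y.mean(0) if len(Y) else None, np.degrees(np.arctan2(*(Y.mean(0)[:2]-c)[::-1])))
    red=(cv2.inRange(hsv,(0,150,60),(8,255,255))|cv2.inRange(hsv,(172,150,60),(180,255,255)))>0
    R,uv=cloud(n,d,red); rr=np.linalg.norm(R[:,:2]-c,axis=1); k=(rr<0.4)
    for zz in R[k][::6]: print("  red",np.round(zz,3),round(float(np.hypot(*(zz[:2]-c))),3),round(float(np.degrees(np.arctan2(*(zz[:2]-c)[::-1]))),1))
E
```

```text
top c [ 0.61629652 -0.07316291] r 0.21325170952471373 n 3977 zmed 0.1601429638078249
 yellow n 34 [0.720568   0.11545328 0.16      ] 61.065146946708715
  red [ 0.932 -0.028  0.067] 0.319 8.1
  red [ 0.928 -0.06   0.068] 0.312 2.4
  red [ 0.922 -0.025  0.064] 0.31 9.0
  red [ 0.918 -0.032  0.065] 0.304 7.8
  red [ 0.911 -0.025  0.064] 0.299 9.3
  red [ 0.906 -0.028  0.067] 0.293 8.8
  red [ 0.902 -0.025  0.068] 0.29 9.6
  red [ 0.9   -0.022  0.063] 0.289 10.3
  red [ 0.9   -0.043  0.063] 0.286 6.1
  red [ 0.894 -0.036  0.069] 0.28 7.7
  red [ 0.894 -0.032  0.061] 0.28 8.4
  red [ 0.894 -0.036  0.052] 0.28 7.6
  red [0.592 0.181 0.155] 0.255 95.5
  red [0.589 0.178 0.155] 0.252 96.3
  red [0.586 0.175 0.152] 0.25 97.0
scene c [0. 0.] r 0.0 n 0 zmed nan
 yellow n 0 None nan
  return _methods._mean(a, axis=axis, dtype=dtype,
  ret = ret.dtype.type(ret / rcount)
<stdin>:14: RuntimeWarning: Mean of empty slice.
  ret = um.true_divide(
```

Run:
```python
import cv2,numpy as np
p=cv2.imread("pics/top0.png")[70:260,220:480]; cv2.imwrite("pics/topcrop0.png",cv2.resize(p,None,fx=3,fy=3,interpolation=cv2.INTER_CUBIC))
from scipy.spatial.transform import Rotation as R
print(R.from_quat([-0.0833, 0.7027, -0.7017, 0.0831]).as_matrix().round(3))
```

```text
[[-0.972 -0.     0.234]
 [-0.234  0.001 -0.972]
 [ 0.    -1.    -0.001]]
```

View pics/topcrop0.png

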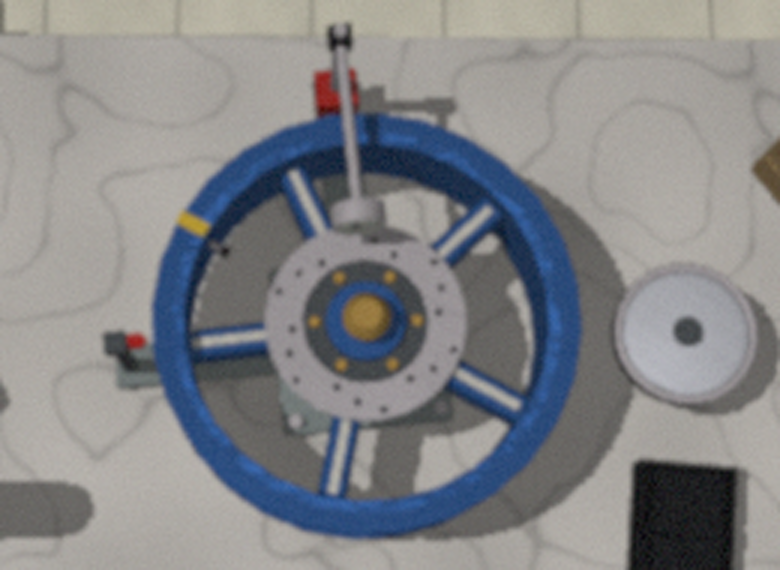

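Run:
```python
from h import *
c=np.array([0.6163,-0.0732])
z=np.load("pics/top0.npz");p,d=z["p"],z["d"]
hsv=cv2.cvtColor(p,cv2.COLOR_RGB2HSV)
# spokes: white pixels on plane 0.134 radius 120..190
P=on_plane("top",np.argwhere(np.ones(d.shape,bool))[:,::-1],0.134); r=np.linalg.norm(P[:,:2]-c,axis=1); a=np.degrees(np.arctan2(P[:,1]-c[1],P[:,0]-c[0]))
H=hsv.reshape(-1,3).astype(int)
k=(r>0.125)&(r<0.185)
blue=(H[:,0]>95)&(H[:,0]<125)&(H[:,1]>90)
for lo in range(-180,180,6):
    s=k&(a>=lo)&(a<lo+6); 
    print(lo, s.sum(), round(blue[s].mean(),2), H[s].mean(0).round(0).tolist())
z=np.load("pics/scene0.npz"); ds=z["d"]; print("scene depth", ds[200,290], ds[260,290], ds.min(), ds.max())
o,dd=pix_rays("scene",[[290,190]]); print(o,dd, o+dd*ds[190,290])
```

```text
-180 83 0.0 [18.0, 13.0, 128.0]
-174 93 0.0 [18.0, 13.0, 102.0]
-168 93 0.0 [22.0, 13.0, 105.0]
-162 91 0.0 [18.0, 13.0, 131.0]
-156 92 0.0 [19.0, 13.0, 156.0]
-150 92 0.0 [23.0, 13.0, 148.0]
-144 91 0.0 [32.0, 12.0, 137.0]
-138 95 0.0 [27.0, 12.0, 129.0]
-132 92 0.05 [48.0, 22.0, 116.0]
-126 90 0.79 [108.0, 130.0, 108.0]
-120 93 0.19 [76.0, 39.0, 145.0]
-114 87 0.14 [55.0, 33.0, 101.0]
-108 91 0.0 [20.0, 12.0, 108.0]
-102 90 0.0 [25.0, 12.0, 107.0]
-96 81 0.0 [25.0, 13.0, 111.0]
-90 95 0.0 [34.0, 14.0, 113.0]
-84 86 0.05 [32.0, 18.0, 113.0]
-78 89 0.04 [35.0, 21.0, 113.0]
-72 87 0.11 [39.0, 29.0, 95.0]
-66 88 0.14 [43.0, 35.0, 92.0]
-60 86 0.09 [49.0, 30.0, 112.0]
-54 87 0.67 [110.0, 112.0, 104.0]
-48 87 0.2 [78.0, 44.0, 144.0]
-42 83 0.3 [78.0, 57.0, 116.0]
-36 87 0.21 [46.0, 44.0, 132.0]
-30 85 0.22 [47.0, 45.0, 133.0]
-24 86 0.23 [46.0, 47.0, 129.0]
-18 82 0.23 [47.0, 46.0, 124.0]
-12 85 0.24 [63.0, 46.0, 107.0]
-6 84 0.23 [79.0, 44.0, 98.0]
0 85 0.04 [131.0, 16.0, 124.0]
6 85 0.15 [116.0, 35.0, 99.0]
12 87 0.22 [99.0, 43.0, 83.0]
18 83 0.43 [105.0, 80.0, 107.0]
24 83 0.31 [77.0,
[... 241 characters left out ...]
12.0, 108.0]
78 87 0.0 [21.0, 12.0, 109.0]
84 91 0.0 [24.0, 13.0, 107.0]
90 84 0.35 [104.0, 61.0, 118.0]
96 89 0.4 [83.0, 74.0, 134.0]
102 88 0.51 [103.0, 93.0, 75.0]
108 90 0.0 [73.0, 15.0, 77.0]
114 90 0.0 [28.0, 12.0, 95.0]
120 91 0.0 [19.0, 13.0, 102.0]
126 90 0.0 [20.0, 13.0, 102.0]
132 93 0.0 [23.0, 12.0, 101.0]
138 92 0.0 [37.0, 11.0, 103.0]
144 92 0.0 [46.0, 11.0, 105.0]
150 92 0.0 [31.0, 13.0, 105.0]
156 93 0.0 [25.0, 13.0, 117.0]
162 92 0.45 [103.0, 77.0, 121.0]
168 93 0.3 [79.0, 52.0, 141.0]
174 97 0.04 [45.0, 21.0, 142.0]
scene depth 1.4169695 1.3388463 0.0 3.9992876
[1.31355755 0.63048054 1.22043283] [[-0.491904   -0.49823303 -0.71801436]] [[ 0.57532802 -0.11724734  0.14286606]]
```

The crop shows the mark at (193,224), the pointer's red tip piece at (135,341), the gauge arm running from (355,213) to (340,35), and five white spoke lines. Next I'll build a wheel-angle tracker using the mark, plus the spokes from depth, and pin down the pointer and gauge directions.

```bash
cat >> h.py <<'E'
C=np.array([0.6163,-0.0732])
def ang(p): return np.degrees(np.arctan2(p[...,1]-C[1],p[...,0]-C[0]))
def track(n,p,d):
    """mark angle (deg, world) from yellow paint; spoke angle mod 72 from depth"""
    hsv=cv2.cvtColor(p,cv2.COLOR_RGB2HSV)
    yel=cv2.inRange(hsv,(18,110,80),(36,255,255))>0
    m=None;ny=0
    if yel.any():
        Y=on_plane(n,np.argwhere(yel)[:,::-1],0.16); rr=np.linalg.norm(Y[:,:2]-C,axis=1); Y=Y[(rr>0.196)&(rr<0.234)]
        P,uv=cloud(n,d,yel); rr=np.linalg.norm(P[:,:2]-C,axis=1); Q=P[(rr>0.19)&(rr<0.24)&(P[:,2]>0.14)&(P[:,2]<0.175)]
        ny=len(Y)
        if ny>5 and len(Q)>5:
            v=np.exp(1j*np.radians(ang(Q))).mean(); m=np.degrees(np.angle(v))
            k=abs((ang(Y)-m+180)%360-180)<8
            if k.sum()>5: m=np.degrees(np.angle(np.exp(1j*np.radians(ang(Y[k]))).mean())); ny=int(k.sum())
    P,uv=cloud(n,d,d>0); r=np.linalg.norm(P[:,:2]-C,axis=1)
    H=hsv[uv[:,1],uv[:,0]].astype(int)
    k=(r>0.125)&(r<0.188)&(P[:,2]>0.124)&(P[:,2]<0.144)&(((H[:,0]>95)&(H[:,0]<125)&(H[:,1]>80))|((H[:,1]<60)&(H[:,2]>120)))
    a=ang(P[k]); v=np.exp(5j*np.radians(a))
    s=np.degrees(np.angle(v.sum()))/5 if k.sum()>20 else None
    return m,ny,s,int(k.sum()),float(abs(v.mean())) if k.any() else 0
def look(tag=None,names=("top","scene")):
    out=[]
    for n in names:
        t=read_state()["time"]; p,d=camera(n)
        if tag: cv2.imwrite(f"pics/{n}{tag}.png",p[:,:,::-1])
        m,ny,s,ns,q=track(n,p,d)
        # estimate mark angle from spokes using mark's branch if seen
        ms=None
        if s is not None and m is not None: 
            e=(s-36-m); e=(e+36)%72-36; ms=m+e
        print(f"{n} t={t:.3f} mark={None if m is None else round(m,2)} ({ny}) spoke={None if s is None else round(s,2)} n{ns} q{q:.2f} markfromspoke={None if ms is None else round(ms,2)}")
        out.append((t,m,s))
    return out
E
python3 - <<'E'
from h import *
for n in ["top","scene"]:
    z=np.load(f"pics/{n}0.npz");p,d=z["p"],z["d"]
    print(n,track(n,p,d))
    hsv=cv2.cvtColor(p,cv2.COLOR_RGB2HSV)
    red=(cv2.inRange(hsv,(0,120,50),(10,255,255))|cv2.inRange(hsv,(170,120,50),(180,255,255)))>0
    P,uv=cloud(n,d,d>0); r=np.linalg.norm(P[:,:2]-C,axis=1); A=ang(P)
    # pointer: z>0.05, r 0.238..0.285, angle near 95
    k=(P[:,2]>0.07)&(r>0.24)&(r<0.30)&(abs(A-95)<25); print(" pointer/post n",k.sum(), "ang",np.round([A[k].mean(),A[k].min(),A[k].max()],1), "z",P[k,2].min().round(3),P[k,2].max().round(3))
    k2=k&red[uv[:,1],uv[:,0]]; 
    if k2.any(): print("  red tip ang",A[k2].mean(), "r",r[k2].min(),r[k2].max())
    Y=on_plane(n,np.argwhere(red)[:,::-1],0.158); rr=np.linalg.norm(Y[:,:2]-C,axis=1);a=ang(Y); q=(rr>0.225)&(rr<0.3)&(abs(a-95)<15)
    print("  red on plane",q.sum(), a[q].mean() if q.any() else None, rr[q].min() if q.any() else None)
    k=(P[:,2]>0.195)&(P[:,2]<0.225)&(r>0.13)&(r<0.32)&(abs(A-5)<30); print(" gauge arm n",k.sum(),"ang",np.median(A[k]), A[k].std())
    # outrigger lines etc
    # circle check: rim points
    H=hsv[uv[:,1],uv[:,0]].astype(int)
    k=(r>0.197)&(r<0.236)&(abs(P[:,2]-0.16)<0.006)&(H[:,0]>95)&(H[:,0]<125)&(H[:,1]>80); c,rad=fitc(P[k][:,:2]); print(" rim fit",c,rad,k.sum(),P[k,2].mean())
    k=(r>0.05)&(r<0.108)&(abs(P[:,2]-0.146)<0.01); print(" disc z",np.median(P[k,2]), "centroid",P[k,:2].mean(0))
E
```

```text
top (np.float64(61.05436991971217), 41, np.float64(25.479600425602815), 815, 0.9562214525571097)
 pointer/post n 108 ang [95.9 93.1 98. ] z 0.074 0.172
  red tip ang 95.9019222047691 r 0.24234054935170193 0.2593652200011454
  red on plane 23 96.04529051590963 0.24197314144934565
 gauge arm n 230 ang 6.457468816815185 1.2051702206732622
 rim fit [ 0.61673598 -0.07317906] 0.2141481850963173 3753 0.16004487597976486
 disc z 0.14540185563534447 centroid [ 0.61486452 -0.07293236]
scene (np.float64(60.55619377096636), 49, np.float64(25.356632633350134), 680, 0.9424972684950791)
 pointer/post n 185 ang [94.5 92.2 98.3] z 0.071 0.165
  red tip ang 95.3540471822936 r 0.2403805879548552 0.25500441080763364
  red on plane 29 95.14140945087381 0.2364543566871874
 gauge arm n 288 ang 6.018117580040084 1.1468133428699965
 rim fit [ 0.61962932 -0.0736446 ] 0.21543793180877127 3124 0.16073359924720065
 disc z 0.14668226070836554 centroid [ 0.61083352 -0.06485097]
```

Run:
```python
import cv2
p=cv2.imread("pics/scene0.png")[130:310,190:400]; cv2.imwrite("pics/scenecrop0.png",cv2.resize(p,None,fx=3.5,fy=3.3,interpolation=cv2.INTER_CUBIC))
```

```text
(no output)
```

View pics/scenecrop0.png

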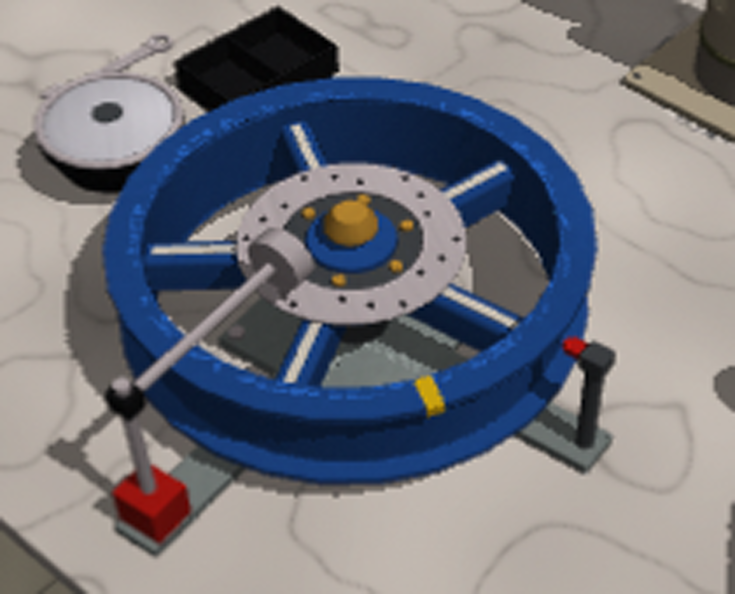

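The two cameras agree: axle at (0.617, -0.073), pointer at about 96°, gauge arm at about 6°, mark at 61° and the spoke at 97.4°. That puts the wheel at about -35°. The rim top measured z=0.160 and the disc 0.146, matching the given sizes. I'll now close the fingers and swing round on the robot's side at a safe height.

```bash
python3 -m pendant '[{"dp":[36,26,0],"angular":[0,0,4.1],"jaw":255},{"dp":[36,27,0],"angular":[0,0,4.1],"jaw":255},{"dp":[36,27,0],"angular":[0,0,4.1],"jaw":255},{"dp":[36,26,0],"angular":[0,0,4.1],"jaw":255},{"dp":[23,32,0],"angular":[0,0,4],"jaw":255},{"dp":[23,32,0],"angular":[0,0,4],"jaw":255},{"dp":[23,32,0],"angular":[0,0,4],"jaw":255},{"dp":[23,32,0],"angular":[0,0,4],"jaw":255},{"dp":[23,32,0],"angular":[0,0,4],"jaw":255},{"dp":[16,42,0],"angular":[0,0,5],"jaw":255},{"dp":[16,42,0],"angular":[0,0,5],"jaw":255},{"dp":[16,42,0],"angular":[0,0,5],"jaw":255}]' 20
cat > st.py <<'E'
from h import *
from scipy.spatial.transform import Rotation as R
s=read_state(); M=R.from_quat(s["eef_rot"]).as_matrix(); p=np.array(s["ee_pos"])
print("t",round(s["time"],3),"pos",p.round(4),"jawdir deg",round(float(np.degrees(np.arctan2(M[1,2],M[0,2]))),2),"down",M[:,1].round(3),"R",round(float(np.hypot(*(p[:2]-C)))*1000,1),"phi",round(float(ang(p)),2),"F",np.round(s["ft_force"],2),"w",round(s["width"],4)); print(" jv",np.round(s["joint_vel"],3),"j",np.round(s["joint_positions"],3))
E
python3 st.py
```

```text
time: 1.35
ee_pos: [0.4533, -0.2139, 0.2922]
eef_rot: [0.381, -0.596, 0.596, -0.38]
ft_force: [1.2, 0.3, 0.0]
width: 0.0028
t 1.35 pos [ 0.4533 -0.2139  0.2922] jawdir deg -24.89 down [-0. -0. -1.] R 215.4 phi -139.19 F [1.23 0.29 0.01] w 0.0028
 jv [-0.451 -0.088 -0.434  0.102 -0.004 -0.011 -0.015] j [ 0.827  0.091 -0.501  1.758  0.046  1.303 -0.119]
```

```bash
sed -i 's/^C=np.array.*/C=np.array([0.617,-0.0731])/' h.py; python3 -m pendant '[{"dp":[16,43,0],"angular":[0,0,5],"jaw":255},{"dp":[8,43,0],"angular":[0,0,5],"jaw":255},{"dp":[8,43,0],"angular":[0,0,5],"jaw":255},{"dp":[7,43,0],"angular":[0,0,5],"jaw":255},{"dp":[7,43,0],"angular":[0,0,5],"jaw":255},{"dp":[35,19,0],"angular":[0,0,1.5],"jaw":255},{"dp":[35,19,0],"angular":[0,0,1.5],"jaw":255},{"dp":[35,19,0],"angular":[0,0,1.5],"jaw":255},{"dp":[22,12,-20],"angular":[0,0,1.5],"jaw":255},{"dp":[12,7,-30],"angular":[0,0,0],"jaw":255},{"dp":[0,0,-7],"angular":[0,0,0],"jaw":255},{"dp":[0,0,0],"angular":[0,0,0],"jaw":255}]' 
python3 st.py
python3 - <<'E'
from h import *
look("1")
p,d=camera("wrist"); cv2.imwrite("pics/wrist1.png",p[:,:,::-1])
E
```

```text
time: 2.55
ee_pos: [0.6371, 0.075, 0.2339]
eef_rot: [0.526, -0.474, 0.473, -0.524]
ft_force: [0.7, 0.6, 0.7]
width: 0.0007
t 2.55 pos [0.6371 0.075  0.2339] jawdir deg 5.92 down [-0.003 -0.    -1.   ] R 149.4 phi 82.25 F [0.65 0.62 0.7 ] w 0.0007
 jv [ 0.018 -0.045 -0.009 -0.029 -0.004  0.018  0.004] j [ 0.335  0.502 -0.718  1.457  0.333  1.31  -0.305]
top t=2.550 mark=None (0) spoke=25.49 n407 q0.95 markfromspoke=None
scene t=2.600 mark=60.7 (50) spoke=25.78 n480 q0.94 markfromspoke=61.78
```

Run:
```python
import cv2,numpy as np
a=cv2.imread("pics/top1.png")[60:280,200:500]; b=cv2.imread("pics/scene1.png")[100:320,170:470]
cv2.imwrite("pics/m1.png",np.hstack([cv2.resize(a,(400,293)),cv2.resize(b,(400,293))]))
```

```text
(no output)
```

View pics/m1.png

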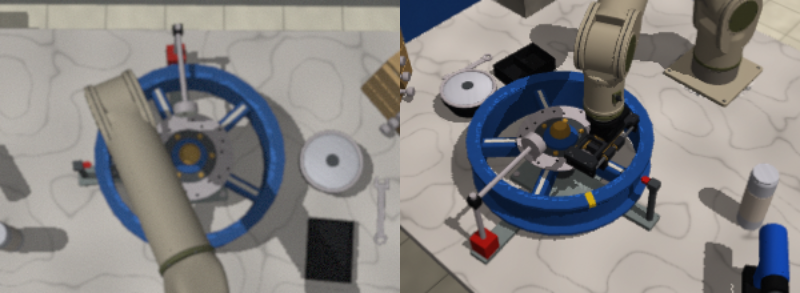

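View pics/wrist1.png

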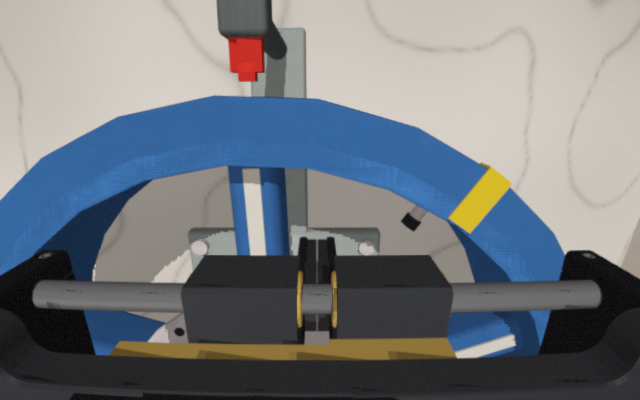

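The scene half shows the closed fingers over the window just behind the spoke nearest the pointer, well away from the gauge. The wrist view shows the spoke at (258,210), the pointer tip at (247,75), the mark at (480,200) and the valve at (412,220). I'll lower the fingers into the window, clear of the valve.

```bash
python3 -m pendant '[{"dp":[1,0,-20],"angular":[0,0,0],"jaw":255},{"dp":[0,0,-20],"angular":[0,0,0],"jaw":255},{"dp":[0,0,-14],"angular":[0,0,0],"jaw":255},{"dp":[0,0,0],"angular":[0,0,0],"jaw":255}]' 
python3 st.py
python3 - <<'E'
from h import *
c=get_calibration("wrist");E=np.array(c["extrinsics"]);R=E[:3,:3];print("wrist cam pos",(-R.T@E[:3,3]).round(3),"look",(-R[2]).round(2))
p,d=camera("wrist"); cv2.imwrite("pics/wrist2.png",p[:,:,::-1]); np.save("pics/w2d.npy",d)
E
```

```text
time: 3.1
ee_pos: [0.6383, 0.0746, 0.1804]
eef_rot: [0.526, -0.474, 0.473, -0.524]
ft_force: [-0.3, -1.1, 0.3]
width: 0.0003
t 3.1 pos [0.6383 0.0746 0.1804] jawdir deg 5.88 down [-0.002 -0.001 -1.   ] R 149.2 phi 81.78 F [-0.33 -1.13  0.32] w 0.0003
 jv [-0.001 -0.018 -0.012 -0.035 -0.007  0.024  0.006] j [ 0.326  0.549 -0.7    1.512  0.366  1.217 -0.328]
wrist cam pos [0.631 0.156 0.272] look [ 0.03 -0.29 -0.96]
```

View pics/wrist2.png

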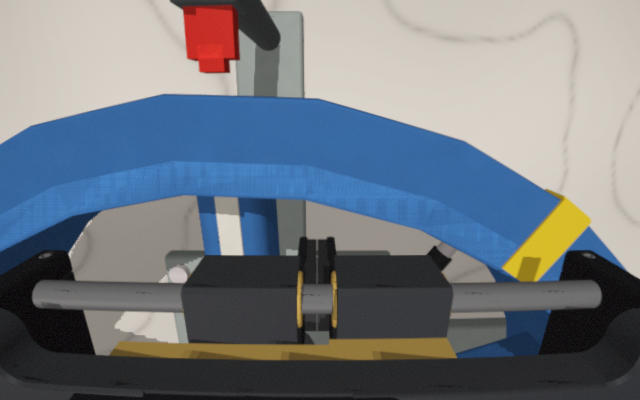

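The fingers are in the window, the spoke is ahead of them on the left at (230,225), and the valve at (440,255) is clear. Next I'll creep tangentially until they touch the spoke.

```bash
python3 -m pendant '[{"dp":[-3,0.5,0],"angular":[0,0,0],"jaw":255},{"dp":[-3,0.5,0],"angular":[0,0,0],"jaw":255},{"dp":[-1.5,0,0],"angular":[0,0,0],"jaw":255},{"dp":[-1.5,0,0],"angular":[0,0,0],"jaw":255},{"dp":[-1.5,0,0],"angular":[0,0,0],"jaw":255},{"dp":[-1.5,0.5,0],"angular":[0,0,0],"jaw":255}]' 
python3 st.py
python3 - <<'E'
from h import *
look("3",("scene",))
E
```

```text
time: 3.75
ee_pos: [0.6269, 0.0767, 0.1813]
eef_rot: [-0.525, 0.474, -0.474, 0.525]
ft_force: [-0.0, 0.2, 0.2]
width: 0.0005
t 3.75 pos [0.6269 0.0767 0.1813] jawdir deg 5.9 down [ 0. -0. -1.] R 150.1 phi 86.2 F [-0.02  0.23  0.17] w 0.0005
 jv [ 0.006 -0.026 -0.009  0.041 -0.013 -0.016 -0.01 ] j [ 0.335  0.525 -0.708  1.544  0.357  1.205 -0.332]
scene t=3.750 mark=60.74 (51) spoke=25.99 n421 q0.94 markfromspoke=61.99
```

```bash
cat > plan.py <<'E'
# usage: plan.py steps_mm... ; prints dp rows along the circle R=150 from the present TCP (halves of a mm, carried remainder)
import sys
from h import *
def plan(p,steps,R=0.150,q=0.5):
    r0=np.hypot(*(p-C)); ph=np.arctan2(*(p-C)[::-1]); cur=p*1000; out=[]
    for i,s in enumerate(steps):
        ph+=s/1000/R; tgt=(C+R*np.array([np.cos(ph),np.sin(ph)]))*1000
        dp=np.round((tgt-cur)/q)*q; cur=cur+dp; out.append(dp.tolist())
    return out,np.degrees(ph)
if __name__=="__main__":
    p=np.array(read_state()["ee_pos"])[:2]
    o,ph=plan(p,[float(x) for x in sys.argv[1:]]); print(o,"end phi",round(ph,1))
E
python3 plan.py 1.5 1.5 1.5 1.5 3 4.5 6 7.5 9 9 9 9
```

```text
[[-1.5, -0.0], [-1.5, -0.0], [-1.5, -0.0], [-1.5, -0.0], [-3.0, -0.0], [-4.5, -0.0], [-6.0, -0.5], [-7.5, -0.5], [-9.0, -1.5], [-8.5, -1.5], [-9.0, -2.5], [-8.5, -3.0]] end phi 110.3
```

```bash
python3 -m pendant '[{"dp":[-1.5,0,0],"angular":[0,0,0],"jaw":255},{"dp":[-1.5,0,0],"angular":[0,0,0],"jaw":255},{"dp":[-1.5,0,0],"angular":[0,0,0],"jaw":255},{"dp":[-1.5,0,0],"angular":[0,0,0],"jaw":255},{"dp":[-3,0,0],"angular":[0,0,0],"jaw":255},{"dp":[-4.5,0,0],"angular":[0,0,0],"jaw":255},{"dp":[-6,-0.5,0],"angular":[0,0,0],"jaw":255},{"dp":[-7.5,-0.5,0],"angular":[0,0,0],"jaw":255},{"dp":[-9,-1.5,0],"angular":[0,0,0],"jaw":255},{"dp":[-8.5,-1.5,0],"angular":[0,0,0],"jaw":255},{"dp":[-9,-2.5,0],"angular":[0,0,0],"jaw":255},{"dp":[-8.5,-3,0],"angular":[0,0,0],"jaw":255}]' 
python3 st.py
python3 - <<'E'
from h import *
look("4",("scene",))
E
python3 st.py
```

```text
time: 5.0
ee_pos: [0.564, 0.0671, 0.1812]
eef_rot: [0.525, -0.474, 0.473, -0.525]
ft_force: [0.2, 0.5, 0.8]
width: 0.0006
t 5.0 pos [0.564  0.0671 0.1812] jawdir deg 5.93 down [-0. -0. -1.] R 149.9 phi 110.7 F [0.2  0.48 0.84] w 0.0006
 jv [ 0.141 -0.188 -0.046  0.227 -0.104 -0.08   0.076] j [ 0.418  0.395 -0.747  1.717  0.291  1.145 -0.31 ]
scene t=5.000 mark=86.09 (53) spoke=-21.18 n516 q0.94 markfromspoke=86.82
t 5.05 pos [0.5632 0.0666 0.1811] jawdir deg 5.91 down [-0.001 -0.001 -1.   ] R 149.7 phi 111.08 F [ 1.21  0.6  -0.29] w 0.0004
 jv [-0.014  0.023  0.006 -0.035  0.022  0.013 -0.015] j [ 0.419  0.393 -0.747  1.719  0.291  1.145 -0.309]
```

```bash
python3 -m pendant '[{"dp":[0,0,0],"angular":[0,0,0],"jaw":255},{"dp":[0,0,0],"angular":[0,0,0],"jaw":255}]' >/dev/null
python3 - <<'E'
from h import *
look("5",("scene","top"))
look(None,("scene",))
E
python3 st.py
```

```text
scene t=5.250 mark=95.41 (47) spoke=-11.83 n434 q0.94 markfromspoke=96.17
top t=5.300 mark=97.13 (19) spoke=-11.08 n375 q0.95 markfromspoke=96.92
scene t=5.350 mark=99.03 (46) spoke=-8.03 n447 q0.94 markfromspoke=99.97
t 5.4 pos [0.5653 0.0674 0.1812] jawdir deg 5.91 down [ 0.  0. -1.] R 149.8 phi 110.21 F [-0.67  0.4  -0.04] w 0.0008
 jv [-0.002  0.001 -0.001  0.003 -0.001  0.001  0.001] j [ 0.416  0.397 -0.747  1.714  0.292  1.145 -0.311]
```

The wheel ran at about 0.64 rad/s after a 0.6 rad/s finger push, so it follows the finger closely. I'll lift, hop back behind the next spoke, and start a full-arc push from there.

```bash
python3 -m pendant '[{"dp":[5,0,40],"angular":[0,0,0],"jaw":255},{"dp":[36,-1,0],"angular":[0,0,0],"jaw":255},{"dp":[36,-1,0],"angular":[0,0,0],"jaw":255},{"dp":[36,-1,0],"angular":[0,0,0],"jaw":255}]' >/dev/null
python3 - <<'E'
from h import *
look("6",("scene",))
E
python3 st.py
```

```text
scene t=5.800 mark=113.72 (41) spoke=6.31 n502 q0.95 markfromspoke=114.31
t 5.85 pos [0.6831 0.0629 0.2196] jawdir deg 5.77 down [ 0.001  0.    -1.   ] R 151.2 phi 64.07 F [-4.15 -3.15 -1.4 ] w 0.0006
 jv [ 0.04  -0.06  -0.004  0.124 -0.051 -0.054 -0.008] j [ 0.304  0.603 -0.691  1.342  0.382  1.328 -0.289]
```

Run:
```python
from h import *
from plan import plan
p=np.array([0.682,0.0635]); print(p, plan(p,[5,11,12,11,11,11,11,12.5,14,15.5,17,18]))
```

```text
[0.682  0.0635] ([[-5.0, 1.0], [-10.5, 4.0], [-11.5, 3.5], [-10.5, 2.5], [-11.0, 1.5], [-11.0, 1.0], [-11.0, -0.0], [-12.5, -1.0], [-13.5, -2.5], [-15.0, -4.0], [-16.0, -6.0], [-16.0, -8.5]], np.float64(121.46674627390689))
```

```bash
python3 -m pendant '[{"dp":[-5,1,-40],"angular":[0,0,0],"jaw":255},{"dp":[-10.5,4,0],"angular":[0,0,0],"jaw":255},{"dp":[-11.5,3.5,0],"angular":[0,0,0],"jaw":255},{"dp":[-10.5,2.5,0],"angular":[0,0,0],"jaw":255},{"dp":[-11,1.5,0],"angular":[0,0,0],"jaw":255},{"dp":[-11,1,0],"angular":[0,0,0],"jaw":255},{"dp":[-11,0,0],"angular":[0,0,0],"jaw":255},{"dp":[-12.5,-1,0],"angular":[0,0,0],"jaw":255},{"dp":[-13.5,-2.5,0],"angular":[0,0,0],"jaw":255},{"dp":[-15,-4,0],"angular":[0,0,0],"jaw":255},{"dp":[-16,-6,0],"angular":[0,0,0],"jaw":255},{"dp":[-16,-8.5,0],"angular":[0,0,0],"jaw":255}]' >/dev/null; python3 st.py; python3 plan.py 18 18 18 18 18 18 18 18 18 18 18 18
```

```text
t 7.05 pos [0.534  0.0561 0.1816] jawdir deg 5.95 down [ 0.001  0.    -1.   ] R 153.6 phi 122.72 F [-0.38  0.15  0.75] w 0.0005
 jv [ 0.329 -0.38  -0.078  0.426 -0.241 -0.141  0.251] j [ 0.477  0.328 -0.774  1.797  0.253  1.118 -0.278]
[[-12.5, -13.5], [-13.0, -12.5], [-12.0, -13.5], [-9.5, -15.0], [-8.0, -16.5], [-6.0, -17.0], [-4.0, -17.5], [-2.0, -17.5], [0.5, -18.0], [2.5, -18.0], [4.5, -17.5], [7.0, -16.5]] end phi 205.2
```

```bash
python3 - <<'E'
from h import *
r=look("7",("scene",))
t,m,s=r[0]
m=m if m is not None else None
print("spoke E",(m-36)%360)
E
python3 st.py; python3 plan.py 18 18 18 18 18 18 18 18 18 18 18 18
```

```text
scene t=7.050 mark=None (0) spoke=-9.94 n451 q0.94 markfromspoke=None
t 7.1 pos [0.5321 0.0545 0.1812] jawdir deg 5.9 down [-0.001 -0.001 -1.   ] R 153.3 phi 123.63 F [ 0.79  0.15 -0.65] w 0.0008
 jv [-0.028  0.044  0.013 -0.052  0.044  0.022 -0.047] j [ 0.48   0.325 -0.773  1.801  0.252  1.119 -0.276]
[[-12.5, -13.5], [-13.0, -12.5], [-11.5, -14.0], [-9.5, -15.0], [-7.5, -16.5], [-6.0, -17.0], [-3.5, -17.5], [-1.5, -18.0], [0.5, -18.0], [3.0, -18.0], [5.0, -17.0], [6.5, -16.5]] end phi 206.1Traceback (most recent call last):
  File "<stdin>", line 5, in <module>
TypeError: unsupported operand type(s) for -: 'NoneType' and 'int'
```

Run:
```python
from h import *
from plan import plan
p=np.array([0.5335,0.0548]); print(p, plan(p,[20,20,20,20,19.5,19,19,19,19,19,19,19]))
```

```text
[0.5335 0.0548] ([[-14.5, -14.5], [-14.0, -14.0], [-12.5, -15.5], [-10.0, -17.5], [-7.5, -18.0], [-5.0, -18.0], [-2.5, -19.0], [-0.5, -19.0], [2.5, -19.0], [4.5, -18.5], [6.5, -17.5], [9.0, -17.0]], np.float64(211.94712163770828))
```

```bash
python3 -m pendant '[{"dp":[-13.5,-15,0],"angular":[0,0,0],"jaw":255},{"dp":[-13.5,-15,0],"angular":[0,0,0],"jaw":255},{"dp":[-12.5,-15.5,0],"angular":[0,0,0],"jaw":255},{"dp":[-10,-17.5,0],"angular":[0,0,0],"jaw":255},{"dp":[-7.5,-18,0],"angular":[0,0,0],"jaw":255},{"dp":[-5,-18.5,0],"angular":[0,0,0],"jaw":255},{"dp":[-2.5,-19,0],"angular":[0,0,0],"jaw":255},{"dp":[-0.5,-19,0],"angular":[0,0,0],"jaw":255},{"dp":[2.5,-19,0],"angular":[0,0,0],"jaw":255},{"dp":[4.5,-18.5,0],"angular":[0,0,0],"jaw":255},{"dp":[6.5,-17.5,0],"angular":[0,0,0],"jaw":255},{"dp":[9,-17,0],"angular":[0,0,0],"jaw":255}]' >/dev/null; python3 st.py; python3 plan.py 20 20 20 20 20 20 20 20
```

```text
t 8.3 pos [ 0.4926 -0.1551  0.1814] jawdir deg 5.89 down [ 0. -0. -1.] R 149.0 phi -146.62 F [-0.12  0.79  0.21] w 0.0005
 jv [ 0.06   0.302  0.137 -0.336  0.166  0.079  0.167] j [ 0.806  0.255 -0.66   1.852  0.175  1.093  0.184]
[[11.0, -16.5], [14.5, -14.0], [15.5, -12.5], [17.5, -10.0], [18.5, -7.5], [19.5, -5.0], [19.5, -2.5], [20.0, 0.5]] end phi -85.5
```

Run:
```python
from h import *
from plan import plan
p=np.array([0.492,-0.155]); print(plan(p,[19.5,20,20,20,20,20.5,20.5,8]))
```

```text
([[11.0, -16.0], [14.5, -14.0], [15.5, -12.5], [17.5, -10.0], [18.5, -7.5], [19.5, -5.5], [20.5, -2.5], [8.0, -0.0]], np.float64(-90.0443613527751))
```

```bash
python3 -m pendant '[{"dp":[11,-16,0],"angular":[0,0,0],"jaw":255},{"dp":[14,-14,0],"angular":[0,0,0],"jaw":255},{"dp":[15.5,-12.5,0],"angular":[0,0,0],"jaw":255},{"dp":[17.5,-10,0],"angular":[0,0,0],"jaw":255},{"dp":[18.5,-7.5,0],"angular":[0,0,0],"jaw":255},{"dp":[19.5,-5.5,0],"angular":[0,0,0],"jaw":255},{"dp":[20,-2.5,0],"angular":[0,0,0],"jaw":255},{"dp":[6,0,45],"angular":[0,0,0],"jaw":255}]' >/dev/null; python3 st.py
python3 - <<'E'
from h import *
look("8",("scene",))
E
```

```text
t 9.1 pos [ 0.6131 -0.2222  0.2199] jawdir deg 5.9 down [-0.01   0.004 -1.   ] R 149.2 phi -91.49 F [-0.4  -0.54 -0.38] w 0.0
 jv [-0.018 -0.334 -0.114 -0.693 -0.215  0.909  0.146] j [ 0.707  0.51  -0.593  1.441  0.286  1.288  0.193]
scene t=9.100 mark=-41.67 (33) spoke=-4.1 n644 q0.95 markfromspoke=-40.1
```

```bash
python3 -m pendant '[{"dp":[-37,18,0],"angular":[0,0,0],"jaw":255},{"dp":[-37,18,0],"angular":[0,0,0],"jaw":255},{"dp":[-38,18,0],"angular":[0,0,0],"jaw":255},{"dp":[-12,37,0],"angular":[0,0,0],"jaw":255},{"dp":[-11.5,37.5,0],"angular":[0,0,0],"jaw":255},{"dp":[-11,37.5,0],"angular":[0,0,0],"jaw":255}]' >/dev/null
python3 - <<'E'
from h import *
look("9",("scene",))
E
python3 st.py
```

```text
scene t=9.750 mark=3.15 (49) spoke=-31.02 n575 q0.94 markfromspoke=4.98
t 9.8 pos [ 0.4663 -0.0482  0.2268] jawdir deg 6.28 down [ 0.     0.001 -1.   ] R 152.7 phi 170.62 F [-0.54  7.42  0.13] w 0.0002
 jv [ 0.011  0.043  0.02  -0.053  0.037  0.006  0.095] j [ 0.742  0.094 -0.76   1.911  0.07   1.163  0.066]
```

Run:
```python
from h import *
from plan import plan
p=np.array([0.4675,-0.0575]); print(plan(p,[14,19.5,20,20,20,19.5,19.5,19.5,19.5,19.5,20,20]))
```

```text
([[-0.5, -14.0], [1.0, -19.5], [4.0, -19.5], [6.0, -19.0], [9.0, -18.0], [10.5, -16.5], [13.0, -14.5], [14.5, -13.0], [16.0, -11.0], [17.5, -8.5], [19.0, -6.5], [19.5, -4.0]], np.float64(262.2783693354386))
```

```bash
python3 -m pendant '[{"dp":[-0.5,-14,-45],"angular":[0,0,0],"jaw":255},{"dp":[1,-19.5,0],"angular":[0,0,0],"jaw":255},{"dp":[4,-19.5,0],"angular":[0,0,0],"jaw":255},{"dp":[6,-19,0],"angular":[0,0,0],"jaw":255},{"dp":[9,-18,0],"angular":[0,0,0],"jaw":255},{"dp":[10.5,-16.5,0],"angular":[0,0,0],"jaw":255},{"dp":[13,-14.5,0],"angular":[0,0,0],"jaw":255},{"dp":[14.5,-13,0],"angular":[0,0,0],"jaw":255},{"dp":[16,-11,0],"angular":[0,0,0],"jaw":255},{"dp":[17.5,-8.5,0],"angular":[0,0,0],"jaw":255},{"dp":[19,-6.5,0],"angular":[0,0,0],"jaw":255},{"dp":[19.5,-4,0],"angular":[0,0,0],"jaw":255}]' >/dev/null; python3 st.py
python3 - <<'E'
from h import *
look("10",("scene",))
E
```

```text
t 11.0 pos [ 0.5982 -0.2216  0.1811] jawdir deg 5.82 down [ 0.    -0.001 -1.   ] R 149.7 phi -97.23 F [-0.12  0.44 -0.36] w 0.0003
 jv [-0.245  0.399  0.078 -0.557  0.164  0.193 -0.082] j [ 0.729  0.509 -0.596  1.531  0.299  1.194  0.183]
scene t=11.000 mark=92.72 (48) spoke=-15.37 n536 q0.94 markfromspoke=92.63
```

```bash
python3 -m pendant '[{"dp":[-15,8,45],"angular":[0,0,0],"jaw":255},{"dp":[-40,22,0],"angular":[0,0,0],"jaw":255},{"dp":[-40,22,0],"angular":[0,0,0],"jaw":255},{"dp":[-11,47,0],"angular":[0,0,0],"jaw":255},{"dp":[-10,47,0],"angular":[0,0,0],"jaw":255},{"dp":[-9,40,0],"angular":[0,0,0],"jaw":255}]' >/dev/null
python3 - <<'E'
from h import *
look("11",("scene",))
E
python3 st.py
```

```text
scene t=11.650 mark=138.89 (38) spoke=30.57 n579 q0.94 markfromspoke=138.57
t 11.7 pos [ 0.471  -0.0254  0.227 ] jawdir deg 6.34 down [ 0.001  0.001 -1.   ] R 153.6 phi 161.9 F [ 0.04  6.88 -0.52] w 0.0
 jv [ 0.021  0.036  0.029 -0.048  0.03   0.006  0.119] j [ 0.714  0.104 -0.786  1.904  0.079  1.164  0.011]
```

Run:
```python
from h import *
from plan import plan
p=np.array([0.472,-0.0355]); print(plan(p,[14,19.5,20,20,20,19.5,19.5,19.5,19.5,19.5,19.5,20,20,20]))
```

```text
([[-3.0, -13.5], [-2.0, -19.5], [1.0, -20.0], [3.0, -19.5], [6.0, -19.5], [8.5, -17.5], [10.5, -16.5], [12.0, -15.0], [14.5, -13.0], [16.0, -11.5], [17.0, -9.0], [19.0, -7.0], [19.5, -4.5], [20.0, -1.5]], np.float64(268.7861913688369))
```

```bash
python3 -m pendant '[{"dp":[-3,-13.5,-45],"angular":[0,0,0],"jaw":255},{"dp":[-2,-19.5,0],"angular":[0,0,0],"jaw":255},{"dp":[1,-20,0],"angular":[0,0,0],"jaw":255},{"dp":[3,-19.5,0],"angular":[0,0,0],"jaw":255},{"dp":[6,-19,0],"angular":[0,0,0],"jaw":255},{"dp":[8.5,-17.5,0],"angular":[0,0,0],"jaw":255},{"dp":[10.5,-16.5,0],"angular":[0,0,0],"jaw":255},{"dp":[12,-15,0],"angular":[0,0,0],"jaw":255},{"dp":[14.5,-13,0],"angular":[0,0,0],"jaw":255},{"dp":[16,-11.5,0],"angular":[0,0,0],"jaw":255},{"dp":[17,-9,0],"angular":[0,0,0],"jaw":255},{"dp":[19,-7,0],"angular":[0,0,0],"jaw":255}]' >/dev/null; python3 st.py
```

```text
t 12.9 pos [ 0.5754 -0.2169  0.181 ] jawdir deg 5.82 down [ 0.    -0.001 -1.   ] R 149.7 phi -106.12 F [0.08 0.47 0.24] w 0.0008
 jv [-0.211  0.415  0.09  -0.559  0.182  0.186 -0.059] j [ 0.761  0.464 -0.612  1.596  0.283  1.172  0.19 ]
```

```bash
python3 -m pendant '[{"dp":[19.5,-4.5,0],"angular":[0,0,0],"jaw":255},{"dp":[20,-1.5,0],"angular":[0,0,0],"jaw":255},{"dp":[-17,9,45],"angular":[0,0,0],"jaw":255},{"dp":[-44,22,0],"angular":[0,0,0],"jaw":255},{"dp":[-44,22,0],"angular":[0,0,0],"jaw":255},{"dp":[-14,43,0],"angular":[0,0,0],"jaw":255},{"dp":[-13,43,0],"angular":[0,0,0],"jaw":255},{"dp":[-12,36,0],"angular":[0,0,0],"jaw":255}]' >/dev/null
python3 - <<'E'
from h import *
look("12",("scene",))
E
python3 st.py
```

```text
scene t=13.700 mark=-74.73 (29) spoke=34.22 n595 q0.94 markfromspoke=-73.78
t 13.75 pos [ 0.4687 -0.0385  0.2268] jawdir deg 6.29 down [ 0.     0.001 -1.   ] R 152.2 phi 166.88 F [ 0.4   6.75 -1.14] w 0.0004
 jv [ 0.013  0.046  0.029 -0.057  0.04   0.007  0.095] j [ 0.738  0.101 -0.78   1.907  0.076  1.164  0.04 ]
```

Run:
```python
from h import *
from plan import plan
p=np.array([0.470,-0.0475]); print(plan(p,[13,19,19.5,20,19.5,19.5,19.5,19.5,19.5,19.5,19.5,19.5,20]))
```

```text
([[-2.5, -13.0], [-0.5, -18.5], [2.0, -19.5], [5.0, -19.5], [7.0, -18.0], [9.5, -17.5], [11.0, -15.5], [13.5, -14.0], [15.5, -12.5], [16.5, -10.0], [17.5, -8.0], [19.0, -6.0], [19.5, -3.0]], np.float64(264.6590706662578))
```

```bash
python3 -m pendant '[{"dp":[-2.5,-13,-45],"angular":[0,0,0],"jaw":255},{"dp":[-0.5,-18.5,0],"angular":[0,0,0],"jaw":255},{"dp":[2,-19.5,0],"angular":[0,0,0],"jaw":255},{"dp":[5,-19.5,0],"angular":[0,0,0],"jaw":255},{"dp":[7,-18.5,0],"angular":[0,0,0],"jaw":255},{"dp":[9,-17.5,0],"angular":[0,0,0],"jaw":255},{"dp":[11,-16,0],"angular":[0,0,0],"jaw":255},{"dp":[13.5,-14,0],"angular":[0,0,0],"jaw":255},{"dp":[15.5,-12,0],"angular":[0,0,0],"jaw":255},{"dp":[16.5,-10,0],"angular":[0,0,0],"jaw":255},{"dp":[17.5,-8,0],"angular":[0,0,0],"jaw":255},{"dp":[19,-6,0],"angular":[0,0,0],"jaw":255}]' >/dev/null; python3 st.py
python3 - <<'E'
from h import *
look("13",("scene",))
E
```

```text
t 14.95 pos [ 0.584  -0.2208  0.181 ] jawdir deg 5.8 down [ 0.    -0.001 -1.   ] R 151.3 phi -102.59 F [ 0.06  0.19 -0.31] w 0.0004
 jv [-0.223  0.405  0.086 -0.554  0.176  0.189 -0.065] j [ 0.756  0.484 -0.612  1.569  0.294  1.182  0.187]
scene t=14.950 mark=15.96 (50) spoke=-18.71 n538 q0.95 markfromspoke=17.29
```

```bash
python3 -m pendant '[{"dp":[-12,8,45],"angular":[0,0,0],"jaw":255},{"dp":[-35,21,0],"angular":[0,0,0],"jaw":255},{"dp":[-35,21,0],"angular":[0,0,0],"jaw":255},{"dp":[-11,47,0],"angular":[0,0,0],"jaw":255},{"dp":[-10,47,0],"angular":[0,0,0],"jaw":255},{"dp":[-9,41,0],"angular":[0,0,0],"jaw":255}]' >/dev/null
python3 - <<'E'
from h import *
look("14",("scene",))
E
python3 st.py
```

```text
scene t=15.600 mark=62.62 (51) spoke=27.72 n598 q0.94 markfromspoke=63.72
t 15.65 pos [ 0.4701 -0.0252  0.227 ] jawdir deg 6.32 down [ 0.001  0.001 -1.   ] R 154.5 phi 161.93 F [ 0.01  7.53 -0.19] w 0.0002
 jv [ 0.021  0.037  0.03  -0.046  0.031  0.006  0.123] j [ 0.726  0.104 -0.797  1.905  0.08   1.164  0.01 ]
```

Run:
```python
from h import *
from plan import plan
p=np.array([0.4715,-0.035]); print(plan(p,[17,20,20,20,20,20,19.5,19.5,19.5,19.5,19.5]))
```

```text
([[-3.0, -17.0], [-1.5, -19.5], [1.0, -20.0], [4.0, -20.0], [6.5, -18.5], [8.5, -18.0], [11.0, -16.5], [13.0, -14.5], [14.5, -13.0], [16.0, -11.0], [17.5, -8.5]], np.float64(247.25920379759285))
```

```bash
python3 -m pendant '[{"dp":[0,0,-12],"angular":[0,0,0],"jaw":255},{"dp":[-3,-17,-33],"angular":[0,0,0],"jaw":255},{"dp":[-1.5,-19.5,0],"angular":[0,0,0],"jaw":255},{"dp":[1,-20,0],"angular":[0,0,0],"jaw":255},{"dp":[4,-20,0],"angular":[0,0,0],"jaw":255},{"dp":[6.5,-18.5,0],"angular":[0,0,0],"jaw":255},{"dp":[8.5,-18,0],"angular":[0,0,0],"jaw":255},{"dp":[11,-16.5,0],"angular":[0,0,0],"jaw":255},{"dp":[13,-14.5,0],"angular":[0,0,0],"jaw":255},{"dp":[14.5,-13,0],"angular":[0,0,0],"jaw":255},{"dp":[16,-11,0],"angular":[0,0,0],"jaw":255},{"dp":[17.5,-8.5,0],"angular":[0,0,0],"jaw":255}]' >/dev/null; python3 st.py
python3 - <<'E'
from h import *
look("15",("scene",))
E
```

```text
t 16.85 pos [ 0.5591 -0.2126  0.1804] jawdir deg 5.78 down [-0.001 -0.001 -1.   ] R 151.0 phi -112.53 F [-0.39  0.19 -0.03] w 0.0004
 jv [-0.178  0.4    0.095 -0.52   0.187  0.17  -0.038] j [ 0.788  0.433 -0.629  1.641  0.274  1.157  0.192]
scene t=16.850 mark=151.27 (34) spoke=-29.83 n572 q0.94 markfromspoke=150.17
```

```bash
python3 -m pendant '[{"dp":[-5,3,45],"angular":[0,0,0],"jaw":255},{"dp":[0,0,25],"angular":[0,0,0],"jaw":255},{"dp":[0,0,0],"angular":[0,0,0],"jaw":255},{"dp":[0,0,0],"angular":[0,0,0],"jaw":255},{"dp":[0,0,0],"angular":[0,0,0],"jaw":255},{"dp":[0,0,0],"angular":[0,0,0],"jaw":255},{"dp":[0,0,0],"angular":[0,0,0],"jaw":255},{"dp":[0,0,0],"angular":[0,0,0],"jaw":255},{"dp":[0,0,0],"angular":[0,0,0],"jaw":255},{"dp":[0,0,0],"angular":[0,0,0],"jaw":255}]' >/dev/null; python3 st.py
python3 - <<'E'
from h import *
look("16",("scene",))
E
python3 -m pendant '[{"dp":[0,0,0],"angular":[0,0,0],"jaw":255},{"dp":[0,0,0],"angular":[0,0,0],"jaw":255},{"dp":[0,0,0],"angular":[0,0,0],"jaw":255},{"dp":[0,0,0],"angular":[0,0,0],"jaw":255},{"dp":[0,0,0],"angular":[0,0,0],"jaw":255},{"dp":[0,0,0],"angular":[0,0,0],"jaw":255},{"dp":[0,0,0],"angular":[0,0,0],"jaw":255},{"dp":[0,0,0],"angular":[0,0,0],"jaw":255},{"dp":[0,0,0],"angular":[0,0,0],"jaw":255},{"dp":[0,0,0],"angular":[0,0,0],"jaw":255}]' >/dev/null
python3 - <<'E'
from h import *
look("17",("scene",))
E
```

```text
t 17.9 pos [ 0.5535 -0.2067  0.2512] jawdir deg 5.91 down [ 0. -0. -1.] R 147.9 phi -115.41 F [ 1.15 -0.1   0.17] w 0.0003
 jv [ 0.001 -0.001  0.002 -0.002 -0.001 -0.001 -0.001] j [ 0.807  0.354 -0.653  1.583  0.222  1.28   0.224]
scene t=17.900 mark=-135.86 (30) spoke=-28.12 n654 q0.94 markfromspoke=-136.12
scene t=18.950 mark=-76.29 (28) spoke=32.34 n663 q0.94 markfromspoke=-75.66
```

```bash
python3 -m pendant '[{"dp":[-25,27,0],"angular":[0,0,0],"jaw":255},{"dp":[-26,27,0],"angular":[0,0,0],"jaw":255},{"dp":[-26,28,0],"angular":[0,0,0],"jaw":255},{"dp":[2,32,0],"angular":[0,0,0],"jaw":255},{"dp":[3,32,0],"angular":[0,0,0],"jaw":255},{"dp":[3,32,0],"angular":[0,0,0],"jaw":255},{"dp":[3,30,0],"angular":[0,0,0],"jaw":255},{"dp":[0,0,0],"angular":[0,0,0],"jaw":255},{"dp":[0,0,0],"angular":[0,0,0],"jaw":255},{"dp":[0,0,0],"angular":[0,0,0],"jaw":255},{"dp":[0,0,0],"angular":[0,0,0],"jaw":255},{"dp":[0,0,0],"angular":[0,0,0],"jaw":255}]' >/dev/null; python3 st.py
python3 - <<'E'
from h import *
look("18",("scene",))
E
python3 -m pendant '[{"dp":[0,0,0],"angular":[0,0,0],"jaw":255},{"dp":[0,0,0],"angular":[0,0,0],"jaw":255},{"dp":[0,0,0],"angular":[0,0,0],"jaw":255},{"dp":[0,0,0],"angular":[0,0,0],"jaw":255},{"dp":[0,0,0],"angular":[0,0,0],"jaw":255},{"dp":[0,0,0],"angular":[0,0,0],"jaw":255},{"dp":[0,0,0],"angular":[0,0,0],"jaw":255},{"dp":[0,0,0],"angular":[0,0,0],"jaw":255},{"dp":[0,0,0],"angular":[0,0,0],"jaw":255},{"dp":[0,0,0],"angular":[0,0,0],"jaw":255}]' >/dev/null
python3 - <<'E'
from h import *
look("19",("scene",))
E
```

```text
t 20.2 pos [4.875e-01 4.000e-04 2.512e-01] jawdir deg 5.83 down [-0. -0. -1.] R 148.9 phi 150.41 F [-0.5   1.11  0.12] w 0.0006
 jv [-0.004 -0.001 -0.004 -0.001 -0.003 -0.003 -0.003] j [ 0.687  0.128 -0.826  1.834  0.1    1.222 -0.067]
scene t=20.200 mark=-19.91 (42) spoke=17.28 n612 q0.94 markfromspoke=-18.72
scene t=21.250 mark=16.09 (49) spoke=-18.74 n556 q0.94 markfromspoke=17.26
```

```bash
for i in 1 2; do :; done; python3 -m pendant '[{"dp":[0,0,0],"angular":[0,0,0],"jaw":255},{"dp":[0,0,0],"angular":[0,0,0],"jaw":255},{"dp":[0,0,0],"angular":[0,0,0],"jaw":255},{"dp":[0,0,0],"angular":[0,0,0],"jaw":255},{"dp":[0,0,0],"angular":[0,0,0],"jaw":255},{"dp":[0,0,0],"angular":[0,0,0],"jaw":255},{"dp":[0,0,0],"angular":[0,0,0],"jaw":255},{"dp":[0,0,0],"angular":[0,0,0],"jaw":255},{"dp":[0,0,0],"angular":[0,0,0],"jaw":255},{"dp":[0,0,0],"angular":[0,0,0],"jaw":255},{"dp":[0,0,0],"angular":[0,0,0],"jaw":255},{"dp":[0,0,0],"angular":[0,0,0],"jaw":255}]' >/dev/null
python3 - <<'E'
from h import *
look("20",("scene",))
E
python3 -m pendant '[{"dp":[0,0,0],"angular":[0,0,0],"jaw":255},{"dp":[0,0,0],"angular":[0,0,0],"jaw":255},{"dp":[0,0,0],"angular":[0,0,0],"jaw":255},{"dp":[0,0,0],"angular":[0,0,0],"jaw":255},{"dp":[0,0,0],"angular":[0,0,0],"jaw":255},{"dp":[0,0,0],"angular":[0,0,0],"jaw":255},{"dp":[0,0,0],"angular":[0,0,0],"jaw":255},{"dp":[0,0,0],"angular":[0,0,0],"jaw":255},{"dp":[0,0,0],"angular":[0,0,0],"jaw":255},{"dp":[0,0,0],"angular":[0,0,0],"jaw":255},{"dp":[0,0,0],"angular":[0,0,0],"jaw":255},{"dp":[0,0,0],"angular":[0,0,0],"jaw":255}]' >/dev/null
python3 - <<'E'
from h import *
look("21",("scene",))
E
python3 st.py
```

```text
scene t=22.500 mark=46.06 (57) spoke=11.02 n651 q0.94 markfromspoke=47.02
scene t=23.750 mark=62.26 (52) spoke=27.14 n573 q0.94 markfromspoke=63.14
t 23.8 pos [0.4875 0.0013 0.2513] jawdir deg 5.91 down [ 0.  0. -1.] R 149.3 phi 150.11 F [-0.08 -0.09  0.26] w 0.0005
 jv [-0.001 -0.     0.001 -0.001  0.001 -0.     0.   ] j [ 0.686  0.128 -0.826  1.834  0.1    1.222 -0.067]
```

The wheel has almost coasted out, with the mark at about 63° and predicted to stop near 66°, which is 30° short of the pointer. Next I'll lower the closed fingers behind the spoke near 174° and creep up to it.

Run:
```python
from h import *
from plan import plan
p=np.array([0.4875,0.001]); print(plan(p,[5,5,5,5,5,5,2,2,2,2]))
```

```text
([[-3.0, -4.0], [-2.5, -4.5], [-2.0, -4.5], [-2.0, -4.5], [-1.5, -4.5], [-2.0, -5.0], [-0.5, -2.0], [-0.5, -2.0], [-0.5, -1.5], [-0.5, -2.0]], np.float64(164.7367075551602))
```

```bash
python3 -m pendant '[{"dp":[0,0,-35],"angular":[0,0,0],"jaw":255},{"dp":[0,0,-35],"angular":[0,0,0],"jaw":255},{"dp":[-3,-4,0],"angular":[0,0,0],"jaw":255},{"dp":[-2.5,-4.5,0],"angular":[0,0,0],"jaw":255},{"dp":[-2,-4.5,0],"angular":[0,0,0],"jaw":255},{"dp":[-2,-4.5,0],"angular":[0,0,0],"jaw":255},{"dp":[-1.5,-4.5,0],"angular":[0,0,0],"jaw":255},{"dp":[-2,-5,0],"angular":[0,0,0],"jaw":255}]' >/dev/null;  python3 st.py
python3 - <<'E'
from h import *
look("22",("scene","top"))
E
```

```text
t 24.6 pos [ 0.4747 -0.0262  0.1819] jawdir deg 5.9 down [ 0.001 -0.    -1.   ] R 149.8 phi 161.77 F [0.54 0.55 0.22] w 0.0001
 jv [ 0.094 -0.045  0.029  0.046 -0.045 -0.015  0.138] j [ 0.712  0.179 -0.804  1.945  0.147  1.075 -0.051]
scene t=24.600 mark=65.95 (49) spoke=30.67 n552 q0.94 markfromspoke=66.67
top t=24.650 mark=66.34 (41) spoke=30.83 n659 q0.96 markfromspoke=66.83
```

Run:
```python
from h import *
from plan import plan
p=np.array([0.4745,-0.026]); print(plan(p,[2,2,2,2.5]+[3]*17))
```

```text
([[-0.5, -2.0], [-0.5, -2.0], [-0.5, -2.0], [-1.0, -2.0], [-0.5, -3.0], [-1.0, -3.0], [-0.5, -3.0], [-0.5, -3.0], [-0.5, -3.0], [-0.5, -3.0], [-0.5, -3.0], [-0.0, -2.5], [-0.5, -3.0], [-0.0, -3.0], [-0.5, -3.0], [0.0, -3.0], [0.0, -3.0], [0.0, -3.0], [0.0, -3.0], [0.0, -3.0], [0.5, -3.0]], np.float64(184.43724596947698))
```

```bash
python3 -m pendant '[{"dp":[-0.5,-2,0],"angular":[0,0,0],"jaw":255},{"dp":[-0.5,-2,0],"angular":[0,0,0],"jaw":255},{"dp":[-0.5,-2,0],"angular":[0,0,0],"jaw":255},{"dp":[-1,-2,0],"angular":[0,0,0],"jaw":255},{"dp":[-0.5,-3,0],"angular":[0,0,0],"jaw":255},{"dp":[-1,-3,0],"angular":[0,0,0],"jaw":255},{"dp":[-0.5,-3,0],"angular":[0,0,0],"jaw":255},{"dp":[-0.5,-3,0],"angular":[0,0,0],"jaw":255},{"dp":[-0.5,-3,0],"angular":[0,0,0],"jaw":255},{"dp":[-0.5,-3,0],"angular":[0,0,0],"jaw":255},{"dp":[-0.5,-3,0],"angular":[0,0,0],"jaw":255},{"dp":[0,-3,0],"angular":[0,0,0],"jaw":255}]' >/dev/null;  python3 st.py
python3 - <<'E'
from h import *
look("23",("scene",))
E
```

```text
t 25.9 pos [ 0.468  -0.058   0.1813] jawdir deg 5.91 down [ 0. -0. -1.] R 149.8 phi 174.21 F [ 0.81  0.18 -0.1 ] w 0.0005
 jv [ 0.037  0.006  0.024 -0.009  0.     0.001  0.062] j [ 0.762  0.166 -0.781  1.955  0.133  1.072  0.027]
scene t=25.900 mark=75.1 (53) spoke=-32.49 n547 q0.94 markfromspoke=75.51
```

```bash
python3 -m pendant '[{"dp":[-0.5,-3,0],"angular":[0,0,0],"jaw":255},{"dp":[0,-3,0],"angular":[0,0,0],"jaw":255},{"dp":[-0.5,-3,0],"angular":[0,0,0],"jaw":255},{"dp":[0,-3,0],"angular":[0,0,0],"jaw":255},{"dp":[0,-3,0],"angular":[0,0,0],"jaw":255},{"dp":[0,-3,0],"angular":[0,0,0],"jaw":255},{"dp":[0,-3,0],"angular":[0,0,0],"jaw":255},{"dp":[0,-3,0],"angular":[0,0,0],"jaw":255},{"dp":[0,-3,0],"angular":[0,0,0],"jaw":255},{"dp":[0,0,0],"angular":[0,0,0],"jaw":255},{"dp":[0,0,0],"angular":[0,0,0],"jaw":255},{"dp":[0,0,0],"angular":[0,0,0],"jaw":255}]' >/dev/null;  python3 st.py
python3 - <<'E'
from h import *
look("24",("scene",))
E
```

```text
t 27.15 pos [ 0.467  -0.0846  0.1813] jawdir deg 5.92 down [ 0.  0. -1.] R 150.4 phi -175.61 F [-0.04 -0.42 -0.07] w 0.0004
 jv [-0.002 -0.001 -0.001  0.    -0.003 -0.001 -0.001] j [ 0.797  0.17  -0.76   1.948  0.133  1.073  0.083]
scene t=27.150 mark=88.64 (51) spoke=-19.54 n524 q0.94 markfromspoke=88.46
```

```bash
python3 -m pendant '[{"dp":[0,0,0],"angular":[0,0,0],"jaw":255},{"dp":[0,0,0],"angular":[0,0,0],"jaw":255},{"dp":[0,0,0],"angular":[0,0,0],"jaw":255},{"dp":[0,0,0],"angular":[0,0,0],"jaw":255},{"dp":[0,0,0],"angular":[0,0,0],"jaw":255},{"dp":[0,0,0],"angular":[0,0,0],"jaw":255},{"dp":[0,0,0],"angular":[0,0,0],"jaw":255},{"dp":[0,0,0],"angular":[0,0,0],"jaw":255},{"dp":[0,0,0],"angular":[0,0,0],"jaw":255},{"dp":[0,0,0],"angular":[0,0,0],"jaw":255}]' >/dev/null;  python3 st.py
python3 - <<'E'
from h import *
look("25",("scene","top"))
E
```

```text
t 28.2 pos [ 0.467  -0.0847  0.1813] jawdir deg 5.91 down [ 0.  0. -1.] R 150.4 phi -175.57 F [-0.32 -0.3  -0.7 ] w 0.0004
 jv [-0.001  0.001  0.001  0.     0.001 -0.001 -0.   ] j [ 0.797  0.171 -0.76   1.948  0.133  1.073  0.083]
scene t=28.200 mark=94.15 (49) spoke=-14.14 n508 q0.93 markfromspoke=93.86
top t=28.250 mark=94.01 (43) spoke=-13.59 n587 q0.96 markfromspoke=94.41
```

The wheel seems to have stopped with the mark at about 94°, against the pointer at 95 to 96°. The fingers are about 20 mm clear of the spoke. I'll check the alignment in the pictures before deciding on any more nudging.

Run:
```python
from h import *
import time
s=read_state()
a=cv2.imread("pics/scene25.png"); b=cv2.imread("pics/top25.png")
a=a[215:275,290:370]; b=b[150:220,240:320]
cv2.imwrite("pics/m25.png",np.hstack([cv2.resize(a,(400,300),interpolation=cv2.INTER_CUBIC),cv2.resize(b,(343,300),interpolation=cv2.INTER_CUBIC)]))
look("26",("scene","top"))
for n in ("scene","top"):
    p=cv2.imread(f"pics/{n}26.png")[:,:,::-1].copy(); hsv=cv2.cvtColor(p,cv2.COLOR_RGB2HSV)
    red=(cv2.inRange(hsv,(0,120,50),(10,255,255))|cv2.inRange(hsv,(170,120,50),(180,255,255)))>0
    Y=on_plane(n,np.argwhere(red)[:,::-1],0.158); rr=np.linalg.norm(Y[:,:2]-C,axis=1);a=ang(Y); q=(rr>0.225)&(rr<0.3)&(abs(a-95)<15)
    print(n,"red",q.sum(), a[q].mean() if q.any() else None, rr[q].min() if q.any() else None)
```

```text
scene t=28.300 mark=94.15 (49) spoke=-13.97 n509 q0.93 markfromspoke=94.03
top t=28.350 mark=94.08 (45) spoke=-13.6 n579 q0.96 markfromspoke=94.4
scene red 29 95.30592194411336 0.23641777375422007
top red 22 96.16281809145345 0.24193705422183595
```

View pics/m25.png

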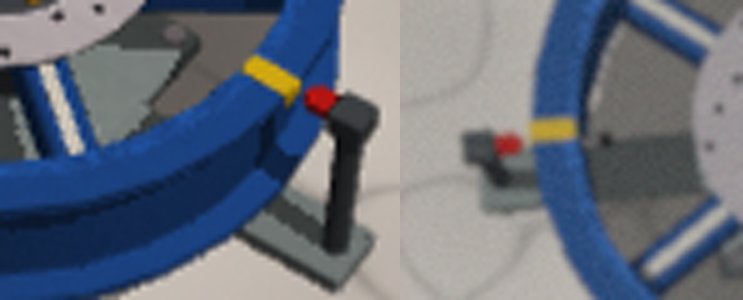

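The scene half shows the stripe lined up with the red tip at (320,100). In the top half the stripe (553,130) is slightly clockwise of the tip (508,146). The offsets are 1.2° in scene and 2.1° in top, or 5 to 8 mm on the rim, well inside the 23 mm limit. The wheel stood still between frames, so I'll lift straight out without touching it.

```bash
python3 -m pendant '[{"dp":[0,0,15],"angular":[0,0,0],"jaw":255},{"dp":[0,0,30],"angular":[0,0,0],"jaw":255},{"dp":[0,0,35],"angular":[0,0,0],"jaw":255},{"dp":[0,0,30],"angular":[0,0,0],"jaw":255},{"dp":[0,0,10],"angular":[0,0,0],"jaw":255},{"dp":[0,0,0],"angular":[0,0,0],"jaw":255},{"dp":[0,0,0],"angular":[0,0,0],"jaw":255},{"dp":[0,0,0],"angular":[0,0,0],"jaw":255},{"dp":[0,0,0],"angular":[0,0,0],"jaw":255},{"dp":[0,0,0],"angular":[0,0,0],"jaw":255}]' >/dev/null;  python3 st.py
python3 - <<'E'
from h import *
look("27",("scene","top"))
a=cv2.imread("pics/scene27.png"); b=cv2.imread("pics/top27.png"); cv2.imwrite("pics/m27.png",np.hstack([cv2.resize(a,(400,250)),cv2.resize(b,(400,250))]))
E
```

```text
t 29.4 pos [ 0.4668 -0.0847  0.3006] jawdir deg 5.92 down [-0.001  0.001 -1.   ] R 150.6 phi -175.59 F [-0.13  0.13  0.11] w 0.0005
 jv [ 0.    -0.004 -0.    -0.006 -0.001  0.     0.   ] j [ 0.839  0.04  -0.762  1.796  0.028  1.318  0.173]
scene t=29.400 mark=94.15 (49) spoke=-13.92 n606 q0.94 markfromspoke=94.08
top t=29.450 mark=94.08 (45) spoke=-13.53 n585 q0.96 markfromspoke=94.47
```

View pics/m27.png

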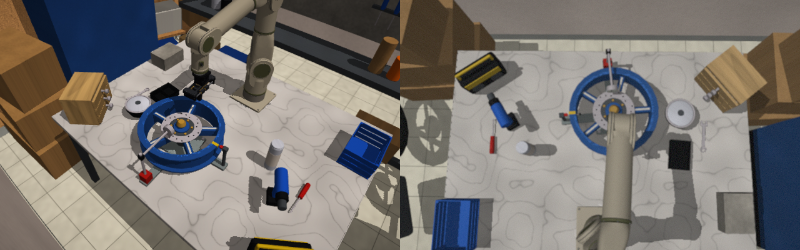

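The gripper is clear above the wheel, the mark reads the same 94.1° as a second earlier, and the other things are where they were at the start. I'm handing the job in.

Run:
```python
from bench import *
print(close_job()); print(read_state()["time"])
```

```text
the job is handed in; nothing more can be done
None
the job is handed in; nothing more can be done
```

The job is handed in. The wheel ran in the 9–15 turns a minute band for about 10 s and came to rest with the yellow mark at the pointer. I read the speed from camera looks about 0.6 to 2 s apart, so a shorter dip or spike would not show. No verdict came back.

**Run past the gauge:** I pushed the spokes anticlockwise with closed fingers, hopping back to a following spoke each time the wheel coasted. Average speeds between looks from about 7.0 to 16.9 s were 1.20–1.28 rad/s. The slowest moments, just before each new push, work out to about 1.13 rad/s. The fingers never pushed faster than about 1.37 rad/s.

**Stopping:** The wheel coasted almost to rest about 30° short. A slow push behind one spoke, at about 0.2 rad/s, brought the mark to the pointer. The fingers were then lifted straight out without touching the wheel.

**Last checks:**
- **At rest:** the mark read 94.1° in both cameras, unchanged over the last 1.1 s.
- **Alignment:** the cameras differ by about 1° on the pointer's direction, 95.3° in the scene view and 96.2° in the top view. The mark is therefore 1.2–2.1° short, or 5–8 mm against the 23 mm allowed, and I did not nudge it further.
- **Forces:** readings at the end of each move stayed under 2 N in the pushes and reached about 7.5 N when the arm braked in free air. Contact peaks within a move were not visible.
- **Other things:** the drill, can, headlamp, tray, wrench and screwdriver look unmoved in the last picture. I judged that by eye.

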